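# Put the scrap tray back into the chopping block

### The job

Slide the scrap tray fully home into the bay under the chopping block, pan end first, so that its wooden front is flush with the block's front. Then turn the wooden turn button down until it hangs straight down in front of the tray, let go, and leave everything else where it is.

Things in the scene. Friction and masses are not known exactly. Their poses are not given: they have to be found in the camera images.
- chopping_block: Wooden chopping block, fixed: 165 mm (x) by 212 mm (y), top 72 mm above the worktop, with a bay under its 25 mm board, open to the front. It has no floor: the tray slides on the worktop. Origin: on the worktop under its centre; x points from front (mouth) to back, y to the left looking into the mouth, z up. Front face at x = -82.5 mm.
- bay_mouth (a point): Middle of the bay's mouth, on the worktop, in the block's front face plane; same axes as the block. The bay is 130 mm wide (centred on y = 0), 47 mm high and 140 mm deep; rounded cheeks of 12 mm radius widen the mouth to 154 mm at the front face.
- scrap_tray: Loose steel pan with a wooden front, 250 g: 140 mm long (x, without handle), 124 mm wide (y), walls 34 mm high, front 10 mm thick and 42 mm high. Origin: underside, middle of the length; x points from the front (handle end, -70 mm) to the rear wall, which enters the bay first (+70 mm). Home, it touches the bay's back wall, front flush with the block's. Starts left of the block.
- tray_front (a point): Middle of the lower edge of the tray's wooden front, on its outer face.
- tray_handle (a point): Middle of the handle's gripping part: 45 mm before the wooden front, 28 mm above the tray's underside (at x = -115, y = 0, z = 28 mm of the tray). The handle is an upright wooden tongue, 12 mm thick (tray y), standing out 59 mm from the front, from 14 to 42 mm above the underside; same axes as the tray. Grip it across its thickness.
- turn_button (a joint): Angle of the turn button. 0: level, its long end pointing to the block's -y (away from the bay's middle); grows as the long end swings down; pi/2 (its stop): hanging straight down over the tray's front. Starts between 0 and 0.2, stays where it is left (friction, about 1 N at the knob). The tray blocks it unless home.
- button_pivot (a point): Pivot of the turn button, at x = -82.5, y = -40, z = 60 mm of the block; it turns about the block's x axis. The button is a dark wooden bar 46 mm long, 14 mm wide, 8 mm thick, 3 to 11 mm in front of the block's front face.
- button_knob (a point): Middle of the round knob near the turn button's long end, 28 mm from the pivot: 13 mm diameter, standing forward along the block's -x from 10 to 27 mm in front of the front face. Pushing on it swings the button. Its axes turn with the button.
- salt_shaker: Bystander, to be left alone: glass salt shaker with a grey cap, 44 mm across, 90 mm tall; origin at the middle of its underside.
- lemon: Bystander, to be left alone: yellow lemon, 77 mm long, 52 mm high; origin at the middle of its underside.
- mug_white: Bystander, to be left alone: white mug, 78 mm across, 97 mm tall; origin at the middle of its underside.
- onion: Bystander, to be left alone: red onion, about 65 mm across; origin at the middle of its underside.

How it is judged:
On the way, in this order (a step that is already met when the one before it is completed fails the run):
1. the tray is fully home in the bay, the turn button still up (x of tray_front in the frame of chopping_block between -0.0865 and -0.0765 m and y of tray_front in the frame of chopping_block between -0.008 and 0.008 m and z of tray_front in the frame of chopping_block below 0.006 m and angle between the x axis of scrap_tray and the x axis of chopping_block, either way round below 0.08 rad and value of joint turn_button below 0.7 rad), for 0.2 s.
2. the turn button hangs down over the tray's front (x of tray_front in the frame of chopping_block between -0.0865 and -0.0765 m and y of tray_front in the frame of chopping_block between -0.008 and 0.008 m and z of tray_front in the frame of chopping_block below 0.006 m and angle between the x axis of scrap_tray and the x axis of chopping_block, either way round below 0.08 rad and value of joint turn_button above 1.3 rad), for 0.2 s.
At the end, for the whole second after the job is handed in: The tray stands at rest in the bay, its front at most 4 mm proud of the block's front face, at most 8 mm off the bay's middle and square to it within 0.08 rad; the turn button is within 0.27 rad of straight down; no other thing has been moved by more than 30 mm (all of step 2 and linear speed of scrap_tray below 0.01 m/s); the robot touches nothing.
It fails at once if the salt shaker is moved by more than 30 mm (distance of salt_shaker from where it was at the start of the episode above 0.03 m).
It fails at once if the lemon is moved by more than 30 mm (distance of lemon from where it was at the start of the episode above 0.03 m).
It fails at once if the mug white is moved by more than 30 mm (distance of mug_white from where it was at the start of the episode above 0.03 m).
It fails at once if the onion is moved by more than 30 mm (distance of onion from where it was at the start of the episode above 0.03 m).
It also fails if it takes over 56 s, if anything falls off the work surface, if the arm or the gripper's body presses on something with over 40 N, if the wrist force passes 120 N, or if a joint passes its speed limit or range.

### The arm

A 7-joint arm with a two-finger parallel gripper is mounted at the origin on a cart in front of the work surface, level with it; the furniture and walls round the work are solid. World frame = base frame: x ahead of the robot, y to its left, z up, the work surface at z = 0. Lengths are in m, angles in rad, forces in N, time in s.
With the tool pointing down it reaches from about 0.425 to 0.95 m from the base axis. Payload 4.7 kg.
Tool frame: the origin (TCP) lies midway between the tips of the shut fingers; the grasp point (between the pads) lies 19 mm behind it; z points along the fingers, y is the line along which they close (so a half turn about z gives the same grasp; the last joint's range is limited). The gripper opens to 87 mm and grips with 3 to 60 N. Pads are 19 mm wide; open, the fingers measure 117 mm over their backs; the gripper's body (75 mm by 190 mm) begins 51 mm behind the grasp point.
Start: joints at [-1.29, 0.469, -0.049, 1.532, 0.024, 1.141, -0.082], TCP at [0.206, 0.643, 0.223] pointing down, gripper open.
Joint ranges: [-2.59, 2.59], [-0.33, 1.99], [-1.39, 1.29], [0.1, 2.45], [-1.04, 4.18], [0.21, 1.99], [-2.66, 2.66]. Speed limits (rad/s): [2.57, 2.57, 3.14, 3.14, 3.14, 3.14, 3.14].

### API

Orientations are given as a unit quaternion [w, x, y, z].
In Python, from cell import env gives the robot as it stands.
- The arm moves only by the tool carry_out, never from a script. Its argument "series" is a list that holds one entry, the list of rows, each a list of 6 numbers: the shift along the tool's x, y, z in mm, then the turn, a rotation vector about the tool's x, y, z in degrees. A call has 1 to 12 rows; each row is the pose to reach, as a shift and turn from the pose commanded when the call began, along the tool's axes at that moment; what a row does not reach only later rows make up. A row lasts 1/10 s, in which the tool goes at most 50 mm and 8.59 degrees, less where a joint would pass 70% of its speed; a pose out of reach is approached as far as the arm can. A call with a gripper value outside its range is refused whole. "jaw" is the opening, from 0 (shut) to 1 (fully open), set as the call begins (left out, the last holds). The fingers move at their own pace and stop on an object; "grip_force" is the grip in N (left out, the last holds). Time passes only in rows, so rows that repeat a pose let the fingers close. It gives the time, the measured TCP pose, the force, the opening and the grip force at its end, in the units of the state.
- env.state(): the state, without advancing time (a new reading comes with each control period).
- env.read_camera(name): name is "scene" or "top"; returns a dict with "image" (480x640x3 uint8, red, green, blue), "fx", "fy", "cx", "cy" (pixels), "R" (3x3) and "t" (3): a world point X has camera coordinates R X + t. Camera axes: x right, y down, z forward; pixel columns grow to the right and rows downward; lengths in m; the calibration is good to about 2 mm. A picture is of the moment at which its call begins. There is no depth.
- env.finish_job(): hands the job in; it is judged then, once.
The state is a dict: "clock": time; "joint_pos": joint angles; "joint_velocities": joint speeds; "effort": joint torques, N m; "tcp_pos": TCP position; "tcp_rot": TCP orientation; "ft_force": force on the tool from outside, world axes, zero at the start; "moment": the same for the moment, N m; "width": finger opening in m; "grasp_force": force on a finger pad.
Only numpy, scipy, OpenCV 4.12 (cv2) and the standard library are available. Lean on these libraries where they do the work, as an engineer would, in place of code of your own. Each camera call takes 0.05 s, during which the arm holds its last target. There are 200 camera calls.

## Working session

There is one attempt and no reset: what is moved stays moved. The work goes in short steps, Python scripts to look and compute and a tool call to move; the robot and the scene stay as the last step left them, time stands still between calls to the robot, and variables do not carry over. Pictures are saved under pics/ and viewed, at most 10 in all, crops included, and the job is handed in when it is done.

Besides the shell and the picture viewer there is one more tool, called after "Request:" by a JSON object that holds its "api" and its "payload". carry_out: Moves the arm, as the interface text tells. Its arguments: {"type":"object","properties":{"series":{"type":"array","items":{"type":"array","items":{"type":"array","items":{"type":"number"}}}},"jaw":{"type":"number"},"grip_force":{"type":"number"}},"required":["series"]}

```bash
mkdir -p pics; ls
python3 - <<'E'
from cell import env
import cv2,numpy as np
np.set_printoptions(precision=4,suppress=True)
for n in("scene","top"):
    c=env.read_camera(n); cv2.imwrite(f"pics/{n}0.png",c["image"][:,:,::-1])
    print(n,c["fx"],c["fy"],c["cx"],c["cy"],np.array(c["R"]),np.array(c["t"]))
print(env.state())
E
```

```text
pics
scene 623.4486559922204 623.4486559922204 329.7276432226218 237.90285984207705 [[ 0.8264 -0.5625 -0.0249]
 [-0.245  -0.3194 -0.9154]
 [ 0.507   0.7626 -0.4018]] [-0.4745  0.2045  1.5297]
top 504.07913412382356 504.07913412382356 315.778414728428 244.20395072947676 [[ 0.0165 -0.9996 -0.0214]
 [-0.9976 -0.015  -0.0681]
 [ 0.0678  0.0225 -0.9974]] [0.0008 0.588  1.2363]
{'clock': 0.1, 'joint_pos': array([-1.2899,  0.4693, -0.0486,  1.5336,  0.0241,  1.141 , -0.0822]), 'joint_velocities': array([ 0.0001, -0.0032, -0.0003, -0.0042,  0.0012,  0.0007,  0.0006]), 'effort': array([  0.0007, -50.9169,  -0.0814, -23.6828,  -0.0616,   0.0345,
         0.    ]), 'tcp_pos': array([0.2056, 0.6423, 0.2216]), 'tcp_rot': array([-0.0001,  0.1542,  0.988 , -0.0009]), 'ft_force': array([ 0.2639, -0.3814, -0.2521]), 'moment': array([-0.038 , -0.0191,  0.0027]), 'grasp_force': 0.0, 'width': 0.08686290592824067}
```

View pics/scene0.png

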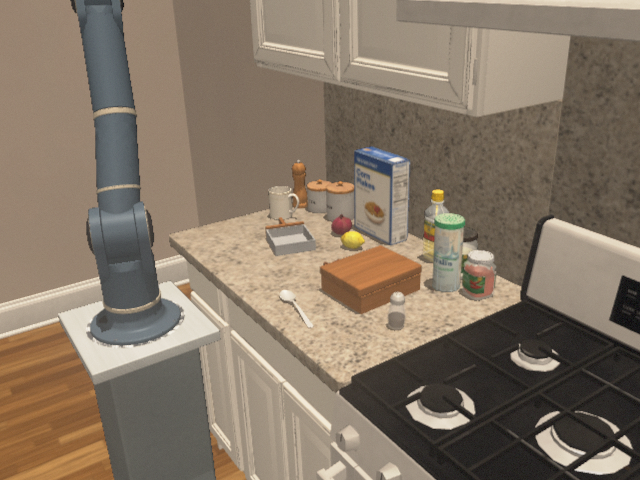

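View pics/top0.png

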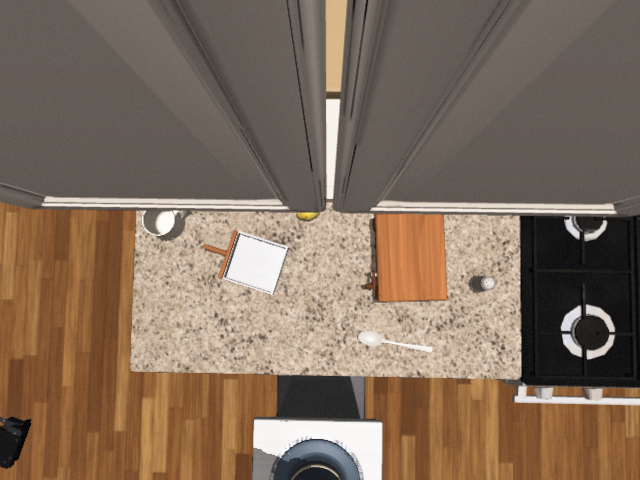

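Scene: tray at top-image (255,262) with handle at (215,249); block at (411,257), mouth facing left (+y), button at (371,282); shaker (485,283), mug (163,222), lemon (308,214). I'll zoom in for corners.

Run:
```python
import cv2,numpy as np
t=cv2.imread("pics/top0.png");s=cv2.imread("pics/scene0.png")
a=cv2.resize(t[205:307,192:300],None,fx=3.7,fy=3.7,interpolation=cv2.INTER_CUBIC)[:377,:400]
b=cv2.resize(t[205:307,355:463],None,fx=3.7,fy=3.7,interpolation=cv2.INTER_CUBIC)[:377,:400]
c=cv2.resize(s[210:310,255:430],None,fx=4,fy=4,interpolation=cv2.INTER_CUBIC)
d=np.hstack([a,b]);print(d.shape)
for i in range(0,800,50):
    cv2.line(d,(i,0),(i,6),(0,255,0),1)
for j in range(0,377,50): cv2.line(d,(0,j),(6,j),(0,255,0),1);cv2.line(d,(400,j),(406,j),(0,255,0),1)
cv2.imwrite("pics/z1.png",d); cv2.imwrite("pics/z2.png",c)
```

```text
(377, 800, 3)
```

View pics/z1.png

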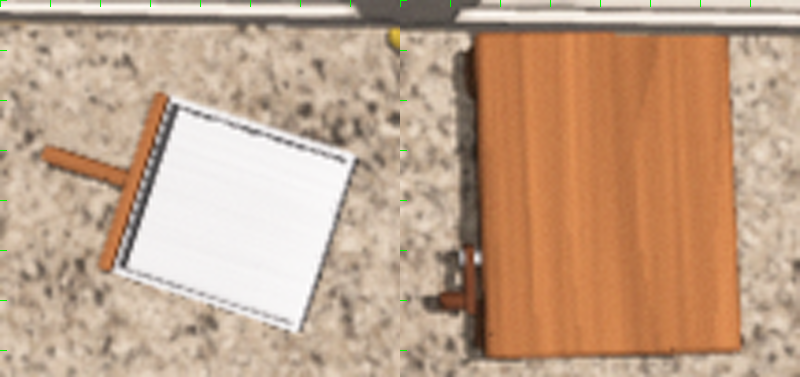

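View pics/z2.png

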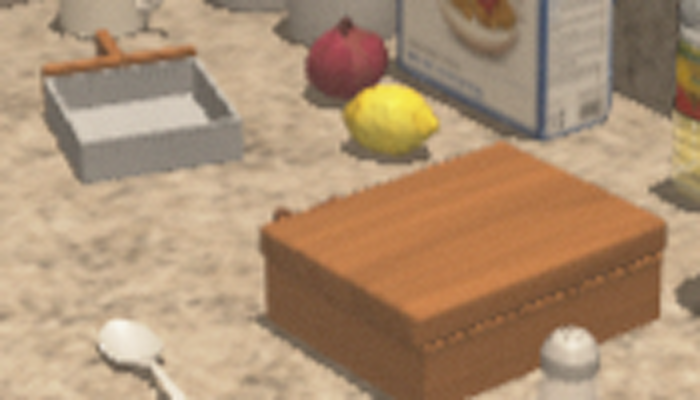

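The zooms give the tray's front-board corners, rear corners and handle end, the four top corners of the block, and the knob tip near (445,300) in the crop. Next I fit planar poses to them.

```bash
cat > h.py <<'E'
import numpy as np
from scipy.optimize import least_squares
def proj(c,X):
    p=np.asarray(X)@np.array(c["R"]).T+np.array(c["t"]); return np.c_[c["fx"]*p[:,0]/p[:,2]+c["cx"],c["fy"]*p[:,1]/p[:,2]+c["cy"]]
def place(q,P):
    x,y,a=q; P=np.asarray(P,float); R=np.array([[np.cos(a),-np.sin(a),0],[np.sin(a),np.cos(a),0],[0,0,1]]); return P@R.T+[x,y,0]
def fit(c,P,uv,q0):
    r=least_squares(lambda q:(proj(c,place(q,P))-uv).ravel(),q0,loss="soft_l1"); return r.x,r.fun.reshape(-1,2)
def ray(c,uv,z):
    R=np.array(c["R"]);o=-R.T@c["t"];d=R.T@[(uv[0]-c["cx"])/c["fx"],(uv[1]-c["cy"])/c["fy"],1];return o+d*(z-o[2])/d[2]
B=np.array([[-.0825,.106,.072],[.0825,.106,.072],[.0825,-.106,.072],[-.0825,-.106,.072]])
T=np.array([[-.07,.062,.042],[-.07,-.062,.042],[-.06,-.062,.042],[-.06,.062,.042],[.07,.062,.034],[.07,-.062,.034],[-.129,0,.042]])
E
python3 - <<'E'
from h import *
from cell import env
np.set_printoptions(precision=4,suppress=True)
c=env.read_camera("top")
ub=np.array([[475,32],[728,34],[741,349],[486,357]])/3.7+[355-400/3.7,205]
ut=np.array([[157,93],[101,269],[112,271],[168,96],[356,158],[300,331],[44,153]])/3.7+[192,205]
b,r=fit(c,B,ub,[.5,-.2,-1.57]);print(b,r)
t,r=fit(c,T,ut,[.5,.2,-1.8]);print(t,r)
print("handle",place(t,[[-.115,0,.028]]),"mouth",place(b,[[-.0825,0,0]]))
for a in(0,.1,.2):
    k=[-.1095,-.04-.028*np.cos(a),.06-.028*np.sin(a)];print(place(b,[k]),(proj(c,place(b,[k]))-[355-400/3.7,205])*3.7)
home=place(b,[[-.0825-.045,0,.028]]);print("home handle",home)
for n,uv,z in(("mug",(160,222),.09),("shaker",(486,283),.09),("lemon",(308,210),.03)):print(n,ray(c,uv,z))
E
```

```text
[ 0.5584 -0.2179 -1.5315] [[-0.4211 -0.5247]
 [ 0.4607 -2.8219]
 [ 0.5663  1.3194]
 [-0.6303  0.6909]]
[ 0.5399  0.1616 -1.8615] [[-0.1707 -0.5114]
 [-0.8332  0.0313]
 [ 0.0559  0.7294]
 [ 0.7011 -0.1067]
 [ 0.3496 -0.7837]
 [ 0.0345  0.5839]
 [-0.1892  0.0342]]
handle [[0.5729 0.2718 0.028 ]] mouth [[ 0.5552 -0.1354  0.    ]]
[[ 0.4861 -0.1111  0.06  ]] [[438.158  300.5736]]
[[ 0.4863 -0.1111  0.0572]] [[437.8213 300.2925]]
[[ 0.4867 -0.1111  0.0544]] [[437.4769 299.5837]]
home handle [[ 0.5534 -0.0905  0.028 ]]
mug [0.6305 0.3795 0.09  ]
shaker [ 0.4988 -0.3887  0.09  ]
lemon [0.6721 0.0306 0.03  ]
```

Run:
```python
from h import *
from cell import env
np.set_printoptions(precision=4,suppress=True)
c=env.read_camera("top");s=env.read_camera("scene")
ub=np.array([[475,32],[728,34],[741,349],[486,357]])/3.7+[355-400/3.7,205]
us=np.array([[503,142],[666,228],[415,322],[262,231]])/4+[255,210]
w=np.array([[1,0],[1,0],[1,1],[1,1]])
f=lambda q:((proj(c,place(q,B))-ub)*w).ravel()
g=lambda q:(proj(s,place(q,B))-us).ravel()
for F in(f,g,lambda q:np.r_[f(q),g(q)]):
    r=least_squares(F,[.55,-.22,-1.53]);print(r.x,r.fun.reshape(-1,2).tolist())
b=r.x
print("home handle",place(b,[[-.1275,0,.028]]),"knob",place(b,[[-.103,-.068,.06]]))
```

```text
[ 0.5608 -0.2179 -1.5287] [[-0.5336874233141202, -0.0], [0.3311090092009863, -0.0], [0.6874731587547558, 0.2095789026771513], [-0.49308668277876677, -0.2197079431301745]]
[ 0.5526 -0.2231 -1.5323] [[0.22513672157953124, 0.19536391315111246], [1.4189865931372765, -0.8751292979059713], [0.06201621241638122, 0.5402025689409129], [-1.7200406933734484, -0.4662453027990523]]
[ 0.5578 -0.2182 -1.5301] [[-0.34114529661508186, -0.0], [0.5401240838353942, -0.0], [0.7692890933000172, 1.5306245774608556], [-0.4274441312007866, 0.9967264501807449], [0.5034071072919346, -0.8585770561005006], [1.6511346274490393, -2.129160524159147], [0.7145438113697651, -0.8480191342962939], [-1.0734016569964524, -1.6190539483919224]]
home handle [[ 0.5526 -0.0908  0.028 ]] knob [[ 0.4857 -0.1181  0.06  ]]
```

Request:
{"api": "carry_out", "payload": {"series": [[[0, 0, 0, 0, 0, 8], [0, 0, 0, 0, 0, 16], [0, 0, 0, 0, 0, 24], [0, 0, 0, 0, 0, 32], [0, 0, 0, 0, 0, 40], [0, 0, 0, 0, 0, 48], [0, 0, 0, 0, 0, 56], [0, 0, 0, 0, 0, 64], [0, 0, 0, 0, 0, 72], [0, 0, 0, 0, 0, 80], [0, 0, 0, 0, 0, 88], [0, 0, 0, 0, 0, 88.8]]], "jaw": 0.6}}

```text
clock: 1.45
tcp_pos: [0.2056, 0.6428, 0.2224]
tcp_rot: [0.0, 0.802, 0.598, -0.0]
ft_force: [0.1, -0.8, 0.1]
width: 0.0524
grasp_force: 0.0
```

Request:
{"api": "carry_out", "payload": {"series": [[[-21, 38, 0, 0, 0, 0], [-42, 76, 0, 0, 0, 0], [-63, 115, 0, 0, 0, 0], [-84, 153, 0, 0, 0, 0], [-105, 191, 0, 0, 0, 0], [-126, 229, 10, 0, 0, 0], [-147, 267, 20, 0, 0, 0], [-168, 305, 30, 0, 0, 0], [-189, 344, 40, 0, 0, 0], [-210, 382, 50, 0, 0, 0], [-231, 420, 60, 0, 0, 0], [-251, 458, 70, 0, 0, 0]]]}}

```text
clock: 2.65
tcp_pos: [0.5743, 0.2705, 0.1522]
tcp_rot: [-0.0, 0.801, 0.599, 0.0]
ft_force: [0.7, 0.4, 0.3]
width: 0.0522
grasp_force: 0.0
```

Request:
{"api": "carry_out", "payload": {"series": [[[0, 0, 20, 0, 0, 0], [0, 0, 40, 0, 0, 0], [0, 0, 60, 0, 0, 0], [0, 0, 80, 0, 0, 0], [0, 0, 85, 0, 0, 0], [0, 0, 85, 0, 0, 0]]]}}

```text
clock: 3.25
tcp_pos: [0.5728, 0.2717, 0.0669]
tcp_rot: [-0.0, 0.801, 0.599, -0.001]
ft_force: [0.0, -0.7, 0.5]
width: 0.0522
grasp_force: 0.0
```

Run:
```python
from cell import env
import cv2,numpy as np
c=env.read_camera("top")["image"][200:320,180:300,::-1];s=env.read_camera("scene")["image"][170:270,230:330,::-1]
d=np.hstack([cv2.resize(c,(400,400),interpolation=2),cv2.resize(s,(400,400),interpolation=2)]);cv2.imwrite("pics/g1.png",d)
s=env.state();print(s["tcp_pos"],s["tcp_rot"],s["ft_force"])
```

```text
[0.57396231 0.27214611 0.06846792] [5.62887014e-05 8.01275636e-01 5.98294832e-01 8.03554091e-04] [ 0.53333519  0.36178363 -0.15504555]
```

View pics/g1.png

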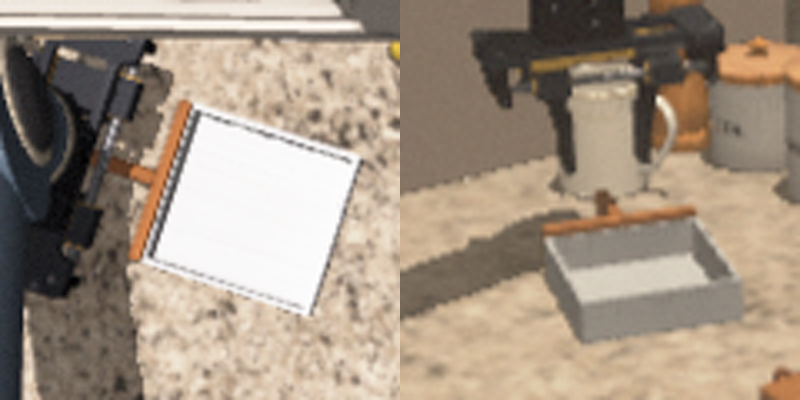

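Gripper straddles the handle (top crop about (105,160)), aligned with it. Descend and grip.

Request:
{"api": "carry_out", "payload": {"series": [[[0, 0, 20, 0, 0, 0], [0, 0, 40, 0, 0, 0], [0, 0, 56, 0, 0, 0], [0, 0, 56, 0, 0, 0]]]}}

```text
clock: 3.75
tcp_pos: [0.5721, 0.2715, 0.0101]
tcp_rot: [-0.0, 0.801, 0.598, -0.001]
ft_force: [-0.4, 0.6, -0.1]
width: 0.0519
grasp_force: 0.0
```

Request:
{"api": "carry_out", "payload": {"series": [[[0, 0, 0, 0, 0, 0], [0, 0, 0, 0, 0, 0], [0, 0, 0, 0, 0, 0], [0, 0, 0, 0, 0, 0], [0, 0, 0, 0, 0, 0], [0, 0, 0, 0, 0, 0], [0, 0, 0, 0, 0, 0], [0, 0, 0, 0, 0, 0]]], "jaw": 0, "grip_force": 25}}

```text
clock: 4.55
tcp_pos: [0.573, 0.2721, 0.0117]
tcp_rot: [-0.0, 0.802, 0.598, -0.0]
ft_force: [-2.0, 0.1, 3.6]
width: 0.0118
grasp_force: 25.0
```

Request:
{"api": "carry_out", "payload": {"series": [[[-24, 4, 0, 0, 0, -2], [-48, 8, 0, 0, 0, -5], [-72, 11, 0, 0, 0, -8], [-97, 15, 0, 0, 0, -11], [-121, 19, 0, 0, 0, -14], [-145, 22, 0, 0, 0, -17], [-169, 26, 0, 0, 0, -19], [-193, 30, 0, 0, 0, -19], [-193, 30, 0, 0, 0, -19]]]}}

```text
clock: 5.45
tcp_pos: [0.5468, 0.0736, 0.0116]
tcp_rot: [0.001, 0.694, 0.72, -0.001]
ft_force: [-0.1, -3.7, 0.7]
width: 0.0122
grasp_force: 25.0
```

Run:
```python
from cell import env
import cv2,numpy as np
c=env.read_camera("top")["image"][195:315,235:475,::-1]
cv2.imwrite("pics/m1.png",cv2.resize(c,(800,400),interpolation=2))
s=env.state();print(s["tcp_pos"],s["tcp_rot"],s["ft_force"])
```

```text
[0.54711172 0.07559627 0.01163918] [ 5.59499788e-04  6.93240945e-01  7.20705461e-01 -5.64089558e-04] [-0.28604361 -1.76184399  1.34089992]
```

View pics/m1.png

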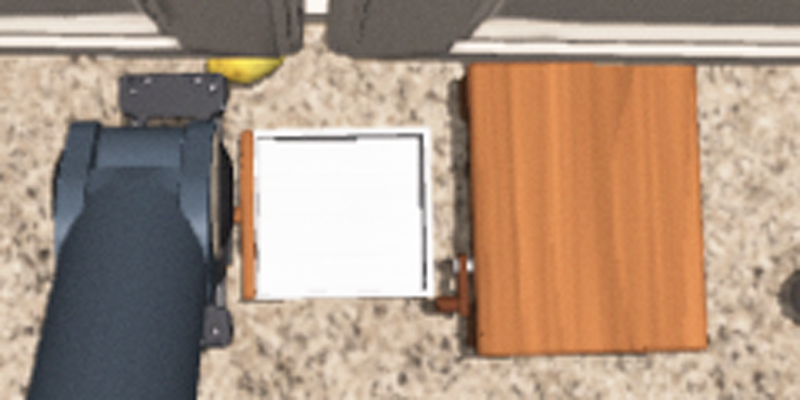

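Tray is just before the mouth: rear corners at crop (431,127)/(434,297), block front edge (467,63)-(478,355). Fit it again.

Run:
```python
from h import *
from cell import env
np.set_printoptions(precision=4,suppress=True)
c=env.read_camera("top")
ut=np.array([[242,130],[242,300],[254,301],[254,130],[431,127],[434,297]])/(10/3)+[235,195]
t,r=fit(c,T[:6],ut,[.55,-.05,-1.55]);print(t,r.ravel())
ub=np.array([[467,63],[696,66],[708,347],[478,355]])/(10/3)+[235,195]
w=np.array([[1,0],[1,0],[1,1],[1,1]])
r=least_squares(lambda q:((proj(c,place(q,B))-ub)*w).ravel(),[.55,-.22,-1.53]);b=r.x;print(b,r.fun)
d=t[:2]-b[:2];C,S=np.cos(b[2]),np.sin(b[2]);print("tray in block",C*d[0]+S*d[1],-S*d[0]+C*d[1],t[2]-b[2])
s=env.state();print(s["tcp_pos"],s["tcp_rot"])
p=s["tcp_pos"]-[*b[:2],0];print("tcp in block",C*p[0]+S*p[1],-S*p[0]+C*p[1])
```

```text
[ 0.5509 -0.0407 -1.5426] [-0.4117  0.1122  0.1247 -0.1807  0.6276 -0.5279  0.0629  0.057  -0.1856
  0.5283 -0.1598  0.0221]
[ 0.561  -0.2181 -1.5262] [-0.3783 -0.      0.157  -0.      0.6533  0.2411 -0.4393 -0.2494]
tray in block -0.17768361197333377 -0.002148731495341257 -0.01639130551883139
[0.5473 0.0771 0.0116] [ 0.0004  0.6925  0.7214 -0.0003]
tcp in block -0.2954635762407869 -0.000538907211558708
```

Request:
{"api": "carry_out", "payload": {"series": [[[0, 0, 0, 0, 0, -0.9], [-8, 0, 0, 0, 0, -0.9], [-18, 0, 0, 0, 0, -0.9], [-28, 0, 0, 0, 0, -0.9], [-38, 0, 0, 0, 0, -0.9], [-48, 0, 0, 0, 0, -0.9], [-58, 0, 0, 0, 0, -0.9], [-68, 0, 0, 0, 0, -0.9], [-78, 0, 0, 0, 0, -0.9], [-78, 0, 0, 0, 0, -0.9]]]}}

```text
clock: 6.55
tcp_pos: [0.5499, -0.0017, 0.0117]
tcp_rot: [-0.0, 0.687, 0.726, -0.0]
ft_force: [-1.9, 0.5, 5.0]
width: 0.0117
grasp_force: 25.0
```

Request:
{"api": "carry_out", "payload": {"series": [[[-8, 0, 0, 0, 0, 0], [-16, -0.2, 0, 0, 0, 0], [-24, -0.3, 0, 0, 0, 0], [-32, -0.4, 0, 0, 0, 0], [-40, -0.5, 0, 0, 0, 0], [-48, -0.7, 0, 0, 0, 0], [-56, -0.8, 0, 0, 0, 0], [-64, -0.9, 0, 0, 0, 0], [-72, -1, 0, 0, 0, 0], [-76, -1, 0, 0, 0, 0], [-76, -1, 0, 0, 0, 0]]]}}

```text
clock: 7.65
tcp_pos: [0.5533, -0.0752, 0.0117]
tcp_rot: [-0.001, 0.687, 0.727, 0.0]
ft_force: [-2.1, 4.5, 6.6]
width: 0.0121
grasp_force: 25.0
```

Push home gently until the back-wall force rises.

Request:
{"api": "carry_out", "payload": {"series": [[[-3, 0, 0, 0, 0, 0], [-6, 0, 0, 0, 0, 0], [-9, 0, 0, 0, 0, 0], [-9, 0, 0, 0, 0, 0]]]}}

```text
clock: 8.05
tcp_pos: [0.5537, -0.0831, 0.0117]
tcp_rot: [-0.001, 0.686, 0.727, 0.0]
ft_force: [-1.8, 7.1, 6.9]
width: 0.0122
grasp_force: 25.0
```

Request:
{"api": "carry_out", "payload": {"series": [[[-2, 0, 0, 0, 0, 0], [-4, 0, 0, 0, 0, 0], [-4, 0, 0, 0, 0, 0]]]}}

```text
clock: 8.35
tcp_pos: [0.554, -0.0868, 0.0117]
tcp_rot: [-0.002, 0.686, 0.727, 0.0]
ft_force: [-3.0, 6.3, 7.8]
width: 0.0118
grasp_force: 25.0
```

Request:
{"api": "carry_out", "payload": {"series": [[[-2, 0, 0, 0, 0, 0], [-4, 0, 0, 0, 0, 0], [-4, 0, 0, 0, 0, 0]]]}}

```text
clock: 8.65
tcp_pos: [0.5541, -0.0907, 0.0117]
tcp_rot: [-0.002, 0.686, 0.727, 0.0]
ft_force: [-2.6, 7.5, 8.6]
width: 0.0119
grasp_force: 25.0
```

Request:
{"api": "carry_out", "payload": {"series": [[[-2, 0, 0, 0, 0, 0], [-3, 0, 0, 0, 0, 0], [-3, 0, 0, 0, 0, 0]]]}}

```text
clock: 8.95
tcp_pos: [0.5543, -0.0922, 0.0117]
tcp_rot: [-0.002, 0.686, 0.728, 0.001]
ft_force: [-2.7, 8.7, 9.1]
width: 0.0118
grasp_force: 25.0
```

Request:
{"api": "carry_out", "payload": {"series": [[[-2, 0, 0, 0, 0, 0], [-3, 0, 0, 0, 0, 0], [-3, 0, 0, 0, 0, 0], [-3, 0, 0, 0, 0, 0]]]}}

```text
clock: 9.35
tcp_pos: [0.5542, -0.0922, 0.0117]
tcp_rot: [-0.004, 0.685, 0.728, 0.002]
ft_force: [-3.4, 14.2, 10.6]
width: 0.0115
grasp_force: 25.1
```

Run:
```python
from cell import env
import cv2,numpy as np
c=env.read_camera("top")["image"][215:310,335:430,::-1];s=env.read_camera("scene")["image"][225:320,290:385,::-1]
cv2.imwrite("pics/f1.png",np.hstack([cv2.resize(c,(400,400),interpolation=2),cv2.resize(s,(400,400),interpolation=2)]))
s=env.state();print(s["tcp_pos"],s["tcp_rot"],s["ft_force"])
```

```text
[ 0.55423401 -0.0922307   0.01166302] [-0.00394606  0.68518144  0.72835987  0.00165131] [-2.75393639 14.49641224  9.67707546]
```

View pics/f1.png

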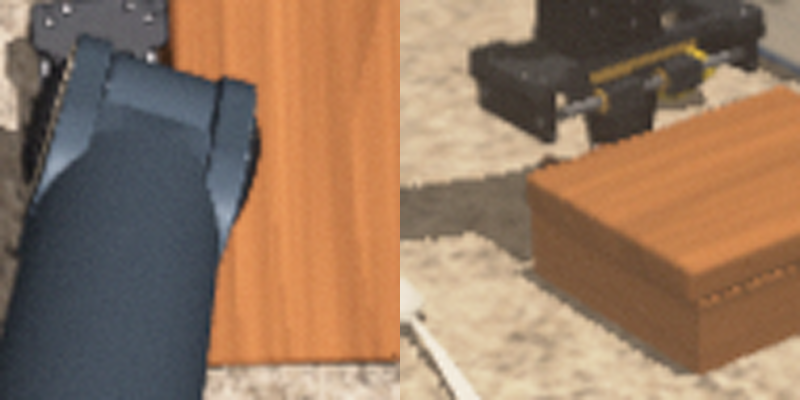

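Position stopped and force jumped: tray against the back wall, at the expected depth. Relieve, release, lift.

Request:
{"api": "carry_out", "payload": {"series": [[[3, 0, 0, 0, 0, 0], [4, 0, 0, 0, 0, 0], [4, 0, 0, 0, 0, 0]]]}}

```text
clock: 9.75
tcp_pos: [0.5543, -0.0922, 0.0117]
tcp_rot: [-0.002, 0.686, 0.728, 0.001]
ft_force: [-2.7, 6.6, 7.3]
width: 0.012
grasp_force: 25.0
```

Request:
{"api": "carry_out", "payload": {"series": [[[0, 0, 0, 0, 0, 0], [0, 0, 0, 0, 0, 0], [0, 0, 0, 0, 0, 0], [0, 0, 0, 0, 0, 0], [0, 0, 0, 0, 0, 0], [0, 0, -20, 0, 0, 0], [0, 0, -50, 0, 0, 0], [0, 0, -90, 0, 0, 0], [60, 0, -130, 0, 0, 0], [110, 0, -130, 0, 0, 0], [150, 0, -130, 0, 0, 0], [150, 0, -130, 0, 0, 0]]], "jaw": 0.4}}

```text
clock: 10.95
tcp_pos: [0.5458, 0.0627, 0.1421]
tcp_rot: [-0.001, 0.683, 0.731, 0.002]
ft_force: [-0.9, 0.0, 0.7]
width: 0.0348
grasp_force: 0.0
```

Run:
```python
from cell import env
import cv2,numpy as np
c=env.read_camera("top")["image"][215:310,335:430,::-1];s=env.read_camera("scene")["image"][225:320,290:385,::-1]
cv2.imwrite("pics/f2.png",np.hstack([cv2.resize(c,(400,400),interpolation=2),cv2.resize(s,(400,400),interpolation=2)]))
s=env.state();print(s["tcp_pos"],s["tcp_rot"],s["ft_force"])
```

```text
[0.5459302  0.05763724 0.14152628] [-1.98280674e-04  6.84291491e-01  7.29208521e-01  2.18803928e-04] [-0.33619545  0.05336628 -0.23470573]
```

View pics/f2.png

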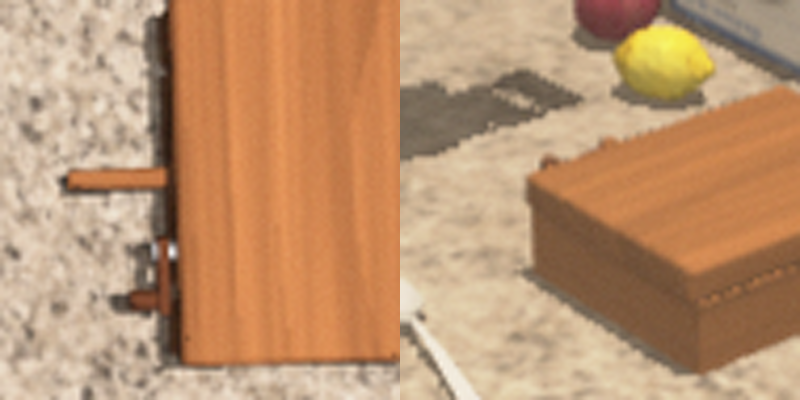

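Tray is in; handle end at crop (66,180), knob tip at (128,300), button still up. Check the depth and compute the knob approach.

Run:
```python
from h import *
from cell import env
np.set_printoptions(precision=4,suppress=True)
c=env.read_camera("top");k=95/400
b=np.array([.561,-.2181,-1.5262]);C,S=np.cos(b[2]),np.sin(b[2])
def inb(p): d=p-[*b[:2],0];return np.array([C*d[0]+S*d[1],-S*d[0]+C*d[1],p[2]])
for uv,z in(((65,180),.042),((128,300),.057),((174,240),.072),((179,358),.072)):
    print(inb(ray(c,(uv[0]*k+335,uv[1]*k+215),z)))
q=env.state();w,x,y,zz=q["tcp_rot"]
from scipy.spatial.transform import Rotation as Ro
R=Ro.from_quat([x,y,zz,w]).as_matrix();tx=np.arctan2(R[1,0],R[0,0])
print("tool x rel block -x",tx-(b[2]+np.pi))
for P in([-.1065,-.068,.09],[-.1065,-.054,.04],[-.1065,-.075,.03]):
    X=place(b,[P])[0];print(P,X,1000*R.T@(X-q["tcp_pos"]))
```

```text
[-0.1427 -0.0001  0.042 ]
[-0.1098 -0.0701  0.057 ]
[-0.0839 -0.0369  0.072 ]
[-0.0835 -0.1031  0.072 ]
tool x rel block -x 0.015045612748387116
[-0.1065, -0.068, 0.09] [ 0.4883 -0.1147  0.09  ] [-165.9359  -67.7125   51.4903]
[-0.1065, -0.054, 0.04] [ 0.5023 -0.1141  0.04  ] [-166.1104  -53.7001  101.4865]
[-0.1065, -0.075, 0.03] [ 0.4813 -0.115   0.03  ] [-165.7873  -74.6949  111.4921]
```

Request:
{"api": "carry_out", "payload": {"series": [[[0, -30, 0, 0, 0, 0.9], [-30, -70, 0, 0, 0, 0.9], [-70, -70, 0, 0, 0, 0.9], [-110, -70, 15, 0, 0, 0.9], [-150, -70, 40, 0, 0, 0.9], [-165, -70, 52, 0, 0, 0.9], [-165, -70, 52, 0, 0, 0.9], [-165, -70, 52, 0, 0, 0.9]]], "jaw": 0}}

```text
clock: 11.9
tcp_pos: [0.4853, -0.1151, 0.0894]
tcp_rot: [-0.0, 0.693, 0.721, -0.0]
ft_force: [0.5, 0.2, -0.2]
width: 0.0002
grasp_force: 0.0
```

Run:
```python
from h import *
from cell import env
import cv2
b=np.array([.561,-.2181,-1.5262]);C,S=np.cos(b[2]),np.sin(b[2])
q=env.state();d=q["tcp_pos"]-[*b[:2],0];print(C*d[0]+S*d[1],-S*d[0]+C*d[1],d[2],q["ft_force"],q["width"])
```

```text
-0.10629655580592237 -0.07098652553504445 0.08936328681883031 [ 0.53486931  0.20818981 -0.22985165] 0.00016761477069708315
```

Request:
{"api": "carry_out", "payload": {"series": [[[0, 0, 10, 0, 0, 0], [0, 0, 18, 0, 0, 0], [0, 2, 24, 0, 0, 0], [0, 3, 30, 0, 0, 0], [0, 5, 36, 0, 0, 0], [0, 7, 42, 0, 0, 0], [0, 8, 46, 0, 0, 0], [0, 8, 46, 0, 0, 0]]]}}

```text
clock: 12.7
tcp_pos: [0.4954, -0.1131, 0.0435]
tcp_rot: [0.001, 0.692, 0.722, 0.001]
ft_force: [0.5, -0.3, 0.6]
width: 0.0002
grasp_force: 0.5
```

Request:
{"api": "carry_out", "payload": {"series": [[[0, 0, -10, 0, 0, 0], [0, -15, -10, 0, 0, 0], [0, -28, -10, 0, 0, 0], [0, -28, 5, 0, 0, 0], [0, -28, 18, 0, 0, 0], [0, -20, 18, 0, 0, 0], [0, -14, 18, 0, 0, 0], [0, -8, 18, 0, 0, 0], [0, -4, 18, 0, 0, 0], [0, -4, 18, 0, 0, 0]]]}}

```text
clock: 13.7
tcp_pos: [0.4908, -0.1133, 0.0256]
tcp_rot: [0.0, 0.692, 0.722, 0.0]
ft_force: [-1.8, 0.6, -0.5]
width: 0.0003
grasp_force: 0.4
```

Request:
{"api": "carry_out", "payload": {"series": [[[0, 3, 0, 0, 0, 0], [0, 5, 0, 0, 0, 0], [0, 5, 0, 0, 0, 0]]]}}

```text
clock: 14.0
tcp_pos: [0.4957, -0.1132, 0.0257]
tcp_rot: [0.0, 0.692, 0.722, 0.0]
ft_force: [-0.1, 0.3, -0.1]
width: 0.0005
grasp_force: 0.3
```

Request:
{"api": "carry_out", "payload": {"series": [[[0, 3, 0, 0, 0, 0], [0, 5, 0, 0, 0, 0], [0, 5, 0, 0, 0, 0]]]}}

```text
clock: 14.3
tcp_pos: [0.4971, -0.1132, 0.0253]
tcp_rot: [-0.003, 0.692, 0.722, -0.002]
ft_force: [-6.9, -0.6, 5.8]
width: 0.0005
grasp_force: 3.7
```

Request:
{"api": "carry_out", "payload": {"series": [[[0, 3, 0, 0, 0, 0], [0, 4, 0, 0, 0, 0], [0, 4, 0, 0, 0, 0]]]}}

```text
clock: 14.6
tcp_pos: [0.4974, -0.1132, 0.0249]
tcp_rot: [-0.005, 0.692, 0.721, -0.004]
ft_force: [-13.7, -0.0, 10.5]
width: 0.0003
grasp_force: 6.9
```

Stopped with rising force: the button is at its stop. Back off sideways, lift clear and look.

Request:
{"api": "carry_out", "payload": {"series": [[[0, -10, 0, 0, 0, 0], [0, -25, 0, 0, 0, 0], [0, -30, 0, 0, 0, 0], [20, -30, -20, 0, 0, 0], [50, -30, -60, 0, 0, 0], [90, -30, -100, 0, 0, 0], [130, -30, -130, 0, 0, 0], [170, -30, -130, 0, 0, 0], [200, -30, -130, 0, 0, 0], [200, -30, -130, 0, 0, 0]]]}}

```text
clock: 15.6
tcp_pos: [0.4663, 0.0914, 0.1565]
tcp_rot: [0.0, 0.689, 0.725, 0.002]
ft_force: [-1.3, -1.2, 0.2]
width: 0.0006
grasp_force: 0.0
```

Run:
```python
from h import *
from cell import env
import cv2
t=env.read_camera("top");c=t["image"][215:310,335:430,::-1];s=env.read_camera("scene")["image"][180:360,270:450,::-1]
cv2.imwrite("pics/e1.png",np.hstack([cv2.resize(c,(400,400),interpolation=2),cv2.resize(s,(400,400),interpolation=2)]))
b=np.array([.561,-.2181,-1.5262])
for a in(1.2,1.3,1.57):print((proj(t,place(b,[[-.1095,-.04-.028*np.cos(a),.06-.028*np.sin(a)]]))-[335,215])*400/95)
s=env.state();print(s["tcp_pos"],s["ft_force"])
```

```text
[[124.21178487 264.96647715]]
[[123.93964735 260.39687496]]
[[123.36387876 247.56715941]]
[0.46603473 0.08631117 0.15586276] [-0.1320313  -0.79509583  0.67004475]
```

View pics/e1.png

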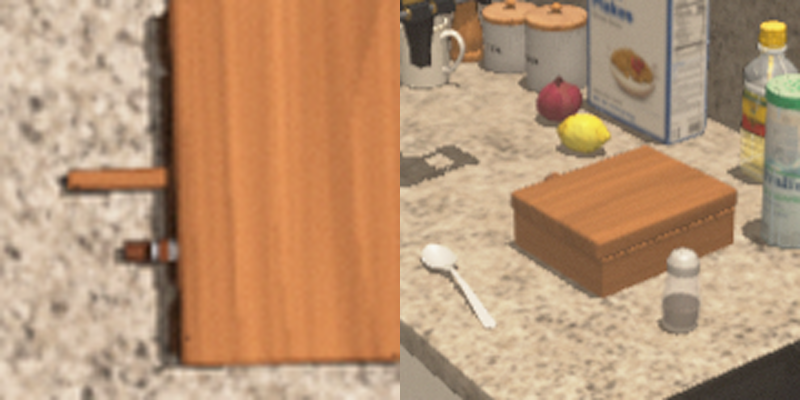

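The knob is at crop (130,251), close to the predicted straight-down position (123,248). The tray handle is unchanged at (66,180) and the bystanders haven't moved. Handing in.

```bash
python3 -c "
from cell import env
print(env.finish_job())"
```

```text
the job is handed in; nothing more can be done
None
```

I slid the tray fully home, turned the button to hang straight down against its stop, and pulled the arm clear. The bystanders looked unmoved in the last picture. The job is handed in, but the system returned no verdict.

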